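# Fit the T-handle and shut the knife vice

## Task

The orange T-handle has come off the small green knife vice on this knife maker's stall. Put the handle fully home on the vice's square spindle, then use it to turn the spindle clockwise, seen from above, as far as it goes, so that the jaw shuts on the knife. Let go and leave the handle fully seated on the spindle; do not push the jar, the whetstone or the leather sheath about.

Things in the scene. Friction and masses are not known exactly. Their poses are not given: they have to be found in the camera images.
- handle: T-handle standing on the table, 58 mm tall: aluminium square hub (34 x 34 x 28 mm) under an orange grip bar (75 long, 16 wide, from 28 to 58 mm above the underside). Square blind bore in the hub's underside, 17.6 mm wide, 24 mm deep, 2 mm chamfer, sides parallel to the hub's. Origin: centre of the hub's underside, on the bore axis; x along the bar, z up.
- spindle_seat (a point): Centre of the top of the round black collar (48 mm across, 46 mm above the table) on which the hub must sit. The bright square steel spindle, 16 mm wide, rises 22 mm from it (top 2 mm narrower). Turns with the spindle: x and y normal to the square's sides, z up its axis. The bore fits at any of the four quarter turns.
- spindle (a joint): Turn of the vice's square spindle, in rad: 0 is open, it grows clockwise seen from above, and the end stop (jaws shut) is at 1.3. It stays where it is left.
- vice: Green cam vice fixed to the table: base 145 x 110 x 20 mm, jaws 50 mm high, a dark-handled knife standing edge up between them (blade top 55 mm above the table, handle sticking out 110 mm past the base on the +y side). Origin: on the table under the spindle axis; x from the spindle to the jaws, 25 to 95 mm away; z up.
- tin: Amber glass jar with a steel lid, 56 mm across, 65 mm tall; a bystander. Origin: centre of its underside.
- stone: Grey whetstone in a wooden tray, 120 x 45 x 28 mm; a bystander. Origin: centre of its underside, x along its length.
- sheath: Stiff brown leather knife sheath lying flat, 170 x 50 x 14 mm; a bystander. Origin: centre of its underside, x along its length.

How it is judged:
On the way:
1. the handle is fully down on the spindle while the vice is still open (spindle short of 0.9 rad) (horizontal distance between handle and spindle_seat below 0.004 m and z of handle in the frame of spindle_seat between -0.004 and 0.004 m and angle between handle's own z axis and vertical below 0.08 rad and value of joint spindle below 0.9 rad), for 0.2 s.
At the end, for the whole second after the job is handed in: The spindle is within 0.08 rad of its clockwise stop (above 1.22 rad), and the handle, let go and at rest, is seated on it: its origin within 4 mm of the collar's centre sideways and in height, and upright within 0.08 rad (value of joint spindle above 1.22 rad and horizontal distance between handle and spindle_seat below 0.004 m and z of handle in the frame of spindle_seat between -0.004 and 0.004 m and angle between handle's own z axis and vertical below 0.08 rad and linear speed of handle below 0.02 m/s); the robot touches nothing.
It fails at once if the jar, the whetstone or the sheath is shifted by more than 40 mm (distance of any of tin, stone, sheath from where it was at the start of the episode above 0.04 m).
It also fails if it takes over 53 s, if anything falls off the work surface, if the arm or the gripper's body presses on something with over 40 N, if the wrist force passes 120 N, or if a joint passes its speed limit or range.

## Robot

A 7-joint arm with a two-finger parallel gripper is mounted at the origin on the work surface. World frame = base frame: x ahead of the robot, y to its left, z up, the work surface at z = 0. Lengths are in m, angles in rad, forces in N, time in s.
With the tool pointing down it reaches from about 0.35 to 0.9 m from the base axis. Payload 19.9 kg.
Tool frame: the origin (TCP) lies at the very end of the fingers, on their centre line; the grasp point (between the pads) lies 19 mm behind it; z points along the fingers, y is the line along which they close (so a half turn about z gives the same grasp; the last joint's range is limited). The gripper opens to 85 mm and grips with 20 to 120 N. Pads are 22 mm wide; open, the fingers measure 114 mm over their backs; the gripper's body (76 mm by 85 mm) begins 54 mm behind the grasp point. The pads swing forward as they close: fully open they stand 13 mm farther back than shut.
Start: joints at [1.298, 0.417, -0.01, 1.614, 0.005, 1.111, -0.053], TCP at [0.143, -0.608, 0.231] pointing down, gripper open.
Joint ranges: [-2.81, 2.81], [-0.39, 2.02], [-1.27, 1.25], [0.06, 2.57], [-1.19, 4.33], [0.19, 2], [-2.82, 2.82]. Speed limits (rad/s): [1.89, 1.89, 2.39, 2.39, 3.01, 3.01, 3.01].

## Interface

Orientations are given as a 3x3 rotation matrix whose columns are the frame's x, y, z axes.
In Python, from plant import ctrl gives the robot as it stands.
- The arm moves only by the tool servo_tool, never from a script. Its argument "moves" is a list of rows, each a list of 4 numbers: the shift along the tool's x, y, z in units of 500 mm (1.0 is 500 mm), then the turn about the tool's z in units of pi rad (1.0 is pi rad). A call has 1 to 10 rows; each row is the pose to reach, as a shift and turn from the pose commanded when the call began, along the tool's axes at that moment, turning the shorter way round; what a row does not reach only later rows make up. A row lasts 1/12 s, in which the tool goes at most 41.7 mm and 7.16 degrees, less where a joint would pass 70% of its speed; a pose out of reach is approached as far as the arm can. A call with a number of a shift or a turn outside -1 to 1 is refused whole. A call with a gripper value outside its range is refused whole. "jaw" is the opening, from 0 (shut) to 1 (fully open), set as the call begins (left out, the last holds). The fingers move at their own pace and stop on an object; the grip force is fixed at half the most. Time passes only in rows, so rows that repeat a pose let the fingers close. It gives the time, the measured TCP pose, the force, the opening and the grip force at its end, in the units of the state.
- ctrl.read_state(): the state, without advancing time (a new reading comes with each control period).
- ctrl.read_camera(name): name is "scene" or "top" or "wrist"; returns a dict with "image" (384x512x3 uint8, blue, green, red), "intrinsics" (3x3 intrinsics, pixels), "dist" ([k1, k2, p1, p2, k3] as OpenCV has them; the pictures are not rectified), "camera_from_world" (4x4, takes a point from world to camera coordinates). Camera axes: x right, y up, looking along -z (the intrinsics and any distortion apply to the point x, -y, -z); pixel columns grow to the right and rows downward; lengths in m; the calibration is good to about 2 mm. A picture is of the moment at which its call begins. There is no depth.
- ctrl.job_done(): hands the job in; it is judged then, once.
The state is a dict: "time": time; "qpos": joint angles; "qvel": joint speeds; "tau": joint torques, N m; "position": TCP position; "tcp_rot": TCP orientation; "wrist_force": force on the tool from outside, world axes, zero at the start; "wrist_torque": the same for the moment, N m; "grip_width": finger opening in m; "finger_force": force on a finger pad.
Only numpy, scipy, OpenCV 4.12 (cv2) and the standard library are available. Lean on these libraries where they do the work, as an engineer would, in place of code of your own. Each camera call takes 0.05 s, during which the arm holds its last target. There are 200 camera calls.

## Working session

There is one attempt and no reset: what is moved stays moved. The work goes in short steps, Python scripts to look and compute and a tool call to move; the robot and the scene stay as the last step left them, time stands still between calls to the robot, and variables do not carry over. Pictures are saved under pics/ and viewed, at most 10 in all, crops included, and the job is handed in when it is done.

Besides the shell and the picture viewer there is one more tool, called after "Request:" by a JSON object that holds its "api" and its "payload". servo_tool: Moves the arm, as the interface text tells. Shifts and turns lie within -1 to 1; 1 stands for 500 mm of shift or pi rad of turn. Its arguments: {"type":"object","properties":{"moves":{"type":"array","items":{"type":"array","items":{"type":"number"}}},"jaw":{"type":"number"}},"required":["moves"]}

```bash
mkdir -p pics
cat > h.py <<'E'
import numpy as np, cv2, pickle
from plant import ctrl
def cam(n,f=None):
    c=ctrl.read_camera(n)
    pickle.dump(c,open(f'pics/{f or n}.pkl','wb')); cv2.imwrite(f'pics/{f or n}.png',c['image']); return c
def load(f): return pickle.load(open(f'pics/{f}.pkl','rb'))
def proj(c,P):
    T=np.array(c['camera_from_world']);P=np.atleast_2d(P).astype(float)
    q=P@T[:3,:3].T+T[:3,3]; q=q*[1,-1,-1]
    return cv2.projectPoints(q,np.zeros(3),np.zeros(3),np.array(c['intrinsics']),np.array(c['dist'],float))[0][:,0]
def unproj(c,uv,z):
    T=np.array(c['camera_from_world']);uv=np.array(uv,float).reshape(-1,1,2)
    n=cv2.undistortPoints(uv,np.array(c['intrinsics']),np.array(c['dist'],float))[:,0]
    d=np.c_[n[:,0],-n[:,1],-np.ones(len(n))]@T[:3,:3]; o=-T[:3,:3].T@T[:3,3]
    return o+d*((z-o[2])/d[:,2])[:,None]
E
python3 - <<'E'
from h import *
a=cam('top');b=cam('scene')
for c in(a,b):
    T=np.array(c['camera_from_world']);print((-T[:3,:3].T@T[:3,3]).round(3),np.array(c['intrinsics'])[0,0])
s=ctrl.read_state();print(s['time'],s['position'],np.round(s['tcp_rot'],3))
E
```

```text
[ 0.417 -0.041  1.094] 430.2264532039723
[1.021 0.319 1.045] 427.3289816216633
0.1 [ 0.14288748 -0.60813499  0.23072901] [[ 0.973  0.229 -0.   ]
 [ 0.229 -0.973  0.001]
 [-0.    -0.001 -1.   ]]
```

View pics/top.png

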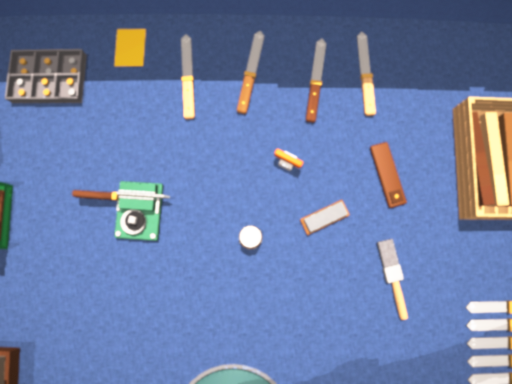

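View pics/scene.png

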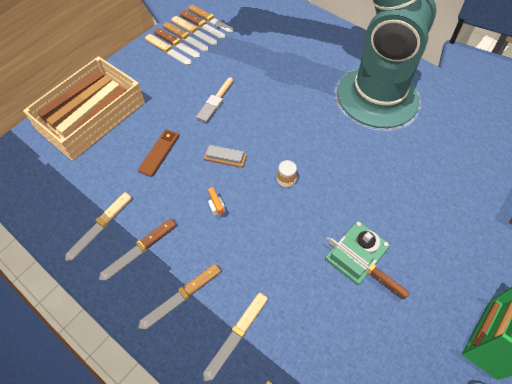

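Run:
```python
from h import *
a=load('top');b=load('scene')
def crop(c,u,v,r):
    im=c['image'][v-r:v+r,u-r:u+r]; return cv2.resize(im,(380,290) if 0 else (290,290),interpolation=cv2.INTER_CUBIC)
top=np.hstack([crop(a,289,160,24),crop(a,135,215,34)]);bot=np.hstack([crop(b,217,202,24),crop(b,366,240,34)])
cv2.imwrite('pics/crops.png',np.vstack([top,bot]))
for c,n in((a,'top'),(b,'scene')):
    h=cv2.cvtColor(c['image'],cv2.COLOR_BGR2HSV)
    m=cv2.inRange(h,(8,150,120),(22,255,255)); m2=np.zeros_like(m)
    u,v=(289,160) if n=='top' else (217,202)
    m2[v-25:v+25,u-25:u+25]=m[v-25:v+25,u-25:u+25]
    pts=cv2.findNonZero(m2); r=cv2.minAreaRect(pts); print(n,len(pts),pts[:,0].mean(0),r)
    box=cv2.boxPoints(r);print(unproj(c,box,.058).round(4).tolist(),unproj(c,[pts[:,0].mean(0)],.058))
```

```text
top 85 [288.2        159.87058824] ((287.9000244140625, 158.70001220703125), (28.174455642700195, 5.81377649307251), 26.56505012512207)
[[0.658, -0.0938, 0.058], [0.6713, -0.1002, 0.058], [0.6404, -0.1625, 0.058], [0.6272, -0.156, 0.058]] [[ 0.64623465 -0.12892179  0.058     ]]
scene 151 [215.65562914 200.66887417] ((215.65904235839844, 200.64920043945312), (26.912120819091797, 5.8405022621154785), 66.37062072753906)
[[0.6456, -0.1629, 0.058], [0.631, -0.1567, 0.058], [0.6691, -0.0839, 0.058], [0.6832, -0.0901, 0.058]] [[ 0.65758865 -0.12274371  0.058     ]]
```

View pics/crops.png

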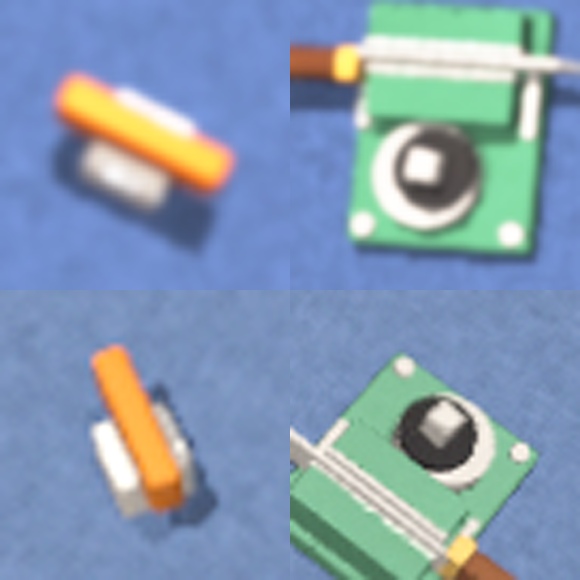

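```bash
cat >> h.py <<'E'
def go(x,y,z,yaw):
    s=ctrl.read_state();R=np.array(s['tcp_rot']);d=R.T@(np.array([x,y,z])-s['position'])
    cur=np.degrees(np.arctan2(R[1,0],R[0,0])); t=-((yaw-cur+180)%360-180)
    print('shift',(d/.5).round(4),'turn',round(t/180,4),'cur yaw',cur.round(2),'rows',np.linalg.norm(d)/.0417,abs(t)/7.16)
E
python3 - <<'E'
from h import *
a=load('top');b=load('scene')
print(unproj(a,[[132,220.2]],.068),unproj(b,[[367.2,237.2]],.068))
go(.652,-.126,.23,63)
E
```

```text
[[0.49153291 0.24632341 0.068     ]] [[0.49919534 0.24875113 0.068     ]]
shift [ 1.2118 -0.7058  0.0021] turn -0.2765 cur yaw 13.22 rows 16.814814202885 6.951957067822883
```

Request:
{"api": "servo_tool", "payload": {"moves": [[0.61, -0.353, 0, -0.2765], [0.61, -0.353, 0, -0.2765], [0.61, -0.353, 0, -0.2765], [0.61, -0.353, 0, -0.2765], [0.61, -0.353, 0, -0.2765], [0.61, -0.353, 0, -0.2765], [0.61, -0.353, 0, -0.2765], [0.61, -0.353, 0, -0.2765], [0.61, -0.353, 0, -0.2765]], "jaw": 1}}

```text
time: 0.85
position: [0.403, -0.3625, 0.2313]
tcp_rot: [[0.449, 0.894, 0.001], [0.894, -0.449, 0.001], [0.001, 0.0, -1.0]]
wrist_force: [-0.3, 0.1, 0.3]
grip_width: 0.0855
finger_force: 0.0
```

Run:
```python
from h import *
go(.652,-.126,.23,63)
```

```text
shift [0.6463 0.2327 0.0037] turn 0.0018 cur yaw 63.32 rows 8.236920922285618 0.04514393947933139
```

Request:
{"api": "servo_tool", "payload": {"moves": [[0.64, 0.233, 0.003, 0.002], [0.64, 0.233, 0.003, 0.002], [0.64, 0.233, 0.003, 0.002], [0.64, 0.233, 0.003, 0.002], [0.64, 0.233, 0.003, 0.002], [0.64, 0.233, 0.003, 0.002], [0.64, 0.233, 0.003, 0.002], [0.64, 0.233, 0.003, 0.002], [0.64, 0.233, 0.003, 0.002], [0.64, 0.233, 0.003, 0.002]]}}

```text
time: 1.68
position: [0.6501, -0.1309, 0.2288]
tcp_rot: [[0.456, 0.89, -0.001], [0.89, -0.456, 0.002], [0.001, -0.002, -1.0]]
wrist_force: [-0.5, -0.4, 1.1]
grip_width: 0.0852
finger_force: 0.0
```

Run:
```python
from h import *
s=ctrl.read_state();print(s['position'],s['qpos'])
c=cam('wrist','w1')
h=cv2.cvtColor(c['image'],cv2.COLOR_BGR2HSV)
m=cv2.inRange(h,(8,150,120),(22,255,255))
n,l,st,ce=cv2.connectedComponentsWithStats(m);i=1+st[1:,4].argmax();m=(l==i).astype(np.uint8)
r=cv2.minAreaRect(cv2.findNonZero(m));print(st[i],r)
print(unproj(c,cv2.boxPoints(r),.058).round(4).tolist(),unproj(c,[r[0]],.058))
T=c['camera_from_world'];print((-T[:3,:3].T@T[:3,3]))
```

```text
[ 0.65008162 -0.13085757  0.2288048 ] [ 0.44469314  0.52141637 -0.41841518  1.49969295  0.21963032  1.16826315
 -0.48371412]
[ 360  129   94   49 1790] ((407.3000183105469, 154.39999389648438), (23.71708106994629, 97.08192443847656), 71.56504821777344)
[[0.7535, -0.1651, 0.058], [0.8522, -0.179, 0.058], [0.8522, -0.2054, 0.058], [0.7516, -0.1918, 0.058]] [[ 0.80283702 -0.18524207  0.058     ]]
[ 0.6799604  -0.07278915  0.37202944]
```

View pics/w1.png

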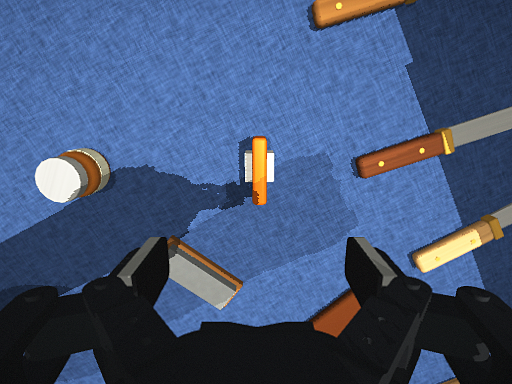

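```bash
cat >> h.py <<'E'
def bar(c,z,box):
    h=cv2.cvtColor(c['image'],cv2.COLOR_BGR2HSV); m=cv2.inRange(h,(5,150,90),(25,255,255))
    u0,v0,u1,v1=box; k=np.zeros_like(m); k[v0:v1,u0:u1]=m[v0:v1,u0:u1]
    n,l,st,ce=cv2.connectedComponentsWithStats(k);i=1+st[1:,4].argmax()
    r=cv2.minAreaRect(cv2.findNonZero((l==i).astype(np.uint8))); b=unproj(c,cv2.boxPoints(r),z)
    e=[b[1]-b[0],b[2]-b[1]];e=max(e,key=np.linalg.norm)
    print(st[i],r,'centre',b.mean(0).round(4),'yaw',np.degrees(np.arctan2(e[1],e[0])),'size',np.linalg.norm(b[1]-b[0]),np.linalg.norm(b[2]-b[1]))
E
python3 - <<'E'
from h import *
bar(load('w1'),.058,(230,120,290,220))
E
```

```text
[252 136  15  69 991] ((258.9999694824219, 169.99996948242188), (67.99998474121094, 13.999998092651367), 90.0) centre [ 0.6535 -0.1294  0.058 ] yaw -116.5993009619177 size 0.01465797929661042 0.07462705478023489
```

Run:
```python
from h import *
go(.6535,-.1294,.033,63.3)
```

```text
shift [0.0108 0.0052 0.3918] turn -0.003 cur yaw 62.77 rows 4.69961620176017 0.07464710010720813
```

Request:
{"api": "servo_tool", "payload": {"moves": [[0.011, 0.005, 0.05, -0.003], [0.011, 0.005, 0.13, -0.003], [0.011, 0.005, 0.2, -0.003], [0.011, 0.005, 0.27, -0.003], [0.011, 0.005, 0.33, -0.003], [0.011, 0.005, 0.37, -0.003], [0.011, 0.005, 0.392, -0.003], [0.011, 0.005, 0.392, -0.003], [0.011, 0.005, 0.392, -0.003], [0.011, 0.005, 0.392, -0.003]]}}

```text
time: 2.57
position: [0.6541, -0.1314, 0.0356]
tcp_rot: [[0.452, 0.892, 0.002], [0.892, -0.452, -0.0], [0.001, 0.002, -1.0]]
wrist_force: [-0.5, 0.0, 0.5]
grip_width: 0.0852
finger_force: 0.0
```

Request:
{"api": "servo_tool", "payload": {"moves": [[0, 0, 0, 0], [0, 0, 0, 0], [0, 0, 0, 0], [0, 0, 0, 0], [0, 0, 0, 0], [0, 0, 0, 0], [0, 0, 0, 0], [0, 0, 0, 0]], "jaw": 0}}

```text
time: 3.23
position: [0.6534, -0.1308, 0.034]
tcp_rot: [[0.451, 0.892, 0.0], [0.892, -0.451, 0.0], [0.0, 0.0, -1.0]]
wrist_force: [-2.0, -0.3, 5.3]
grip_width: 0.0147
finger_force: 58.9
```

Run:
```python
from h import *
c=cam('wrist','w2'); go(.6535,-.1294,.033,63.3)
```

```text
shift [ 0.0027 -0.0012  0.002 ] turn -0.0007 cur yaw 63.17 rows 0.04248657355454233 0.017534453128083712
```

View pics/w2.png

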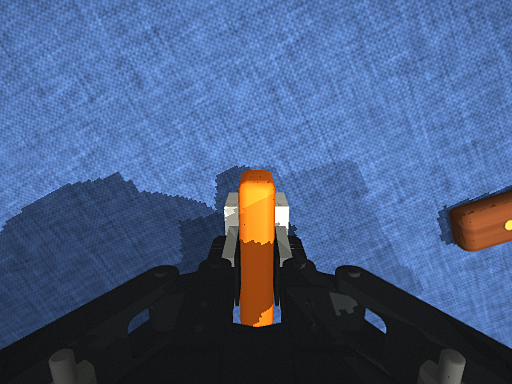

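Request:
{"api": "servo_tool", "payload": {"moves": [[0, 0, -0.05, 0], [0, 0, -0.13, 0], [0, 0, -0.2, 0], [0, 0, -0.27, 0], [0, 0, -0.33, 0], [0, 0, -0.33, 0], [0, 0, -0.33, 0]]}}

```text
time: 3.87
position: [0.654, -0.131, 0.2002]
tcp_rot: [[0.451, 0.892, 0.003], [0.892, -0.451, -0.001], [0.001, 0.003, -1.0]]
wrist_force: [-0.4, 0.8, -2.2]
grip_width: 0.0149
finger_force: 58.9
```

Run:
```python
from h import *
c=load('w2');s=np.array([.6534,-.1308]);t=np.array([.451,.892])
for uv in([257,170],[257,182],[256,327]): print((unproj(c,[uv],.058)[0,:2]-s)@np.c_[t,[t[1],-t[0]]])
go(.495,.165,.2,90)
```

```text
[0.04203276 0.0002184 ]
[0.0369886  0.00022204]
[-0.03435149 -0.00020452]
shift [ 0.3847 -0.5509 -0.0007] turn -0.1491 cur yaw 63.17 rows 8.056560564895172 3.7471539632857125
```

Request:
{"api": "servo_tool", "payload": {"moves": [[0.385, -0.55, 0, -0.149], [0.385, -0.55, 0, -0.149], [0.385, -0.55, 0, -0.149], [0.385, -0.55, 0, -0.149], [0.385, -0.55, 0, -0.149], [0.385, -0.55, 0, -0.149], [0.385, -0.55, 0, -0.149], [0.385, -0.55, 0, -0.149], [0.385, -0.55, 0, -0.149], [0.385, -0.55, 0, -0.149]]}}

```text
time: 4.7
position: [0.493, 0.1672, 0.1979]
tcp_rot: [[-0.004, 1.0, -0.002], [1.0, 0.004, 0.0], [0.0, -0.002, -1.0]]
wrist_force: [1.0, -0.8, -1.3]
grip_width: 0.0149
finger_force: 59.0
```

Request:
{"api": "servo_tool", "payload": {"moves": [[0, 0, 0, 0], [0, 0, 0, 0], [0, 0, 0, 0]]}}

```text
time: 4.95
position: [0.4951, 0.1639, 0.1982]
tcp_rot: [[0.002, 1.0, -0.001], [1.0, -0.002, -0.0], [-0.0, -0.001, -1.0]]
wrist_force: [0.9, -0.3, -1.4]
grip_width: 0.0148
finger_force: 59.0
```

Run:
```python
from h import *
s=ctrl.read_state();print(s['position'],s['qpos'],s['tcp_rot'].round(3))
c=cam('wrist','w3')
print(proj(c,[[.495,.247,.068]]))
```

```text
[0.49514892 0.16392652 0.19824633] [ 0.16450728  0.33344324 -0.64996419  1.88604272  0.23715855  1.00030533
 -0.59026142] [[ 0.002  1.    -0.001]
 [ 1.    -0.002 -0.   ]
 [-0.    -0.001 -1.   ]]
[[256.98463886  90.15651326]]
```

View pics/w3.png

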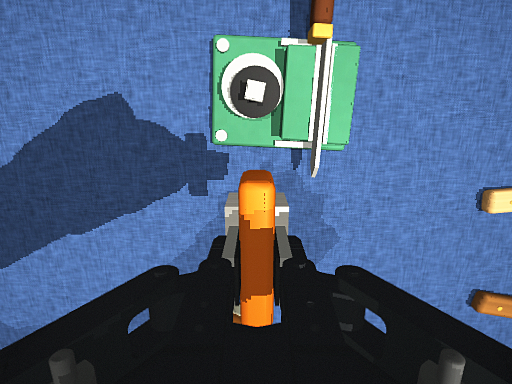

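Run:
```python
from h import *
c=load('w3');im=c['image']
h=cv2.cvtColor(im,cv2.COLOR_BGR2HSV)
k=im[75:108,238:275]
cv2.imwrite('pics/c3.png',cv2.resize(im[50:130,216:296],(640,640)[:2] and (600,600),interpolation=cv2.INTER_NEAREST))
g=cv2.cvtColor(im,cv2.COLOR_BGR2GRAY)
m=np.zeros_like(g);m[75:108,238:275]=(g[75:108,238:275]>110)*255
n,l,st,ce=cv2.connectedComponentsWithStats(m)
print(st[1:],ce[1:])
for thr in(110,150,190,220):
    m=np.zeros_like(g);m[75:108,240:272]=(g[75:108,240:272]>thr)*255
    n,l,st,ce=cv2.connectedComponentsWithStats(m);i=l[90,256]
    r=cv2.minAreaRect(cv2.findNonZero((l==i).astype(np.uint8)));b=unproj(c,cv2.boxPoints(r),.068);e=b[1]-b[0]
    print(thr,st[i],r,b.mean(0).round(4),np.degrees(np.arctan2(e[1],e[0])),np.linalg.norm(e),unproj(c,[ce[i]],.068))
```

```text
[[274  75   1   1   1]
 [244  79  22  23 379]] [[274.          75.        ]
 [254.70976253  90.26385224]]
110 [244  79  22  23 379] ((254.68289184570312, 90.29698181152344), (18.710887908935547, 20.274953842163086), 10.007980346679688) [0.493  0.2468 0.068 ] 78.87605954530649 0.016946808272784733 [[0.49300401 0.24691344 0.068     ]]
150 [244  79  22  23 364] ((254.46153259277344, 90.19230651855469), (18.63102912902832, 19.807729721069336), 11.309932708740234) [0.4928 0.2469 0.068 ] 77.50698472344956 0.01655933517832843 [[0.49295769 0.24701684 0.068     ]]
190 [245  79  21  23 349] ((254.55661010742188, 90.1981201171875), (18.244564056396484, 19.59601402282715), 10.619654655456543) [0.4929 0.2469 0.068 ] 78.2413997061567 0.01637977970226276 [[0.49304532 0.24702842 0.068     ]]
220 [245  79  21  23 341] ((254.48077392578125, 90.09614562988281), (18.238800048828125, 19.219379425048828), 11.309932708740234) [0.4928 0.247  0.068 ] 77.51635923328959 0.01606536408051147 [[0.49306896 0.24714588 0.068     ]]
```

View pics/c3.png

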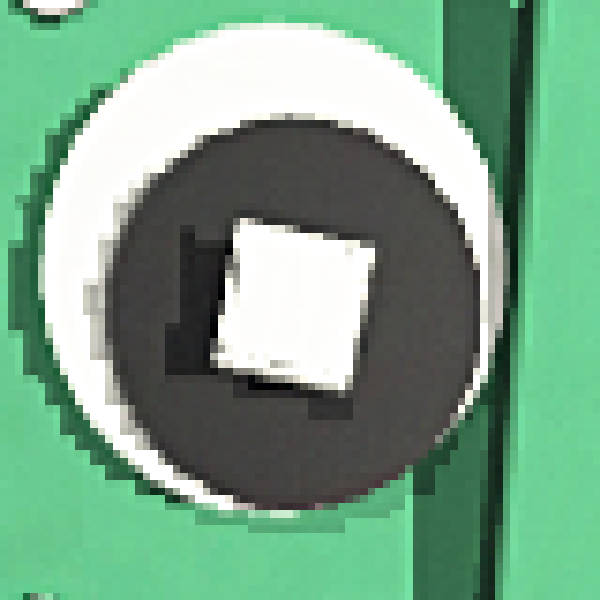

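Run:
```python
from h import *
c=load('w3');print(unproj(c,[[254.6,91.3]],.046))
go(.4928,.2457,.115,80)
```

```text
[[0.49275374 0.24737124 0.046     ]]
shift [ 0.1634 -0.0049  0.1668] turn 0.055 cur yaw 89.9 rows 2.799617858832404 1.382122270748291
```

Request:
{"api": "servo_tool", "payload": {"moves": [[0.08, -0.0025, 0.0, 0.03], [0.163, -0.005, 0.04, 0.055], [0.163, -0.005, 0.1, 0.055], [0.163, -0.005, 0.15, 0.055], [0.163, -0.005, 0.167, 0.055], [0.163, -0.005, 0.167, 0.055], [0.163, -0.005, 0.167, 0.055], [0.163, -0.005, 0.167, 0.055]]}}

```text
time: 5.67
position: [0.4933, 0.2464, 0.1168]
tcp_rot: [[0.173, 0.985, 0.002], [0.985, -0.173, 0.001], [0.001, 0.002, -1.0]]
wrist_force: [-0.4, -0.2, -1.6]
grip_width: 0.0147
finger_force: 58.9
```

Run:
```python
from h import *
go(.4928,.2458,.080,80)
s=ctrl.read_state();print(s['position'])
```

```text
shift [-0.0013 -0.0009  0.0736] turn 0.0002 cur yaw 80.04 rows 0.882150029323036 0.005372700814404472
[0.49327795 0.24635464 0.11677837]
```

Request:
{"api": "servo_tool", "payload": {"moves": [[-0.001, -0.001, 0.008, 0], [-0.001, -0.001, 0.014, 0], [-0.001, -0.001, 0.02, 0], [-0.001, -0.001, 0.026, 0], [-0.001, -0.001, 0.031, 0], [-0.001, -0.001, 0.035, 0], [-0.001, -0.001, 0.04, 0], [-0.001, -0.001, 0.04, 0], [-0.001, -0.001, 0.04, 0]]}}

```text
time: 6.42
position: [0.4923, 0.2463, 0.0952]
tcp_rot: [[0.172, 0.985, 0.001], [0.985, -0.172, 0.001], [0.001, 0.001, -1.0]]
wrist_force: [6.2, 2.9, -4.9]
grip_width: 0.0148
finger_force: 58.6
```

Run:
```python
from h import *
go(.4928,.2458,.080,80)
```

```text
shift [-0.0009  0.0011  0.0304] turn 0.0005 cur yaw 80.09 rows 0.36536677591517014 0.012006329424707474
```

Request:
{"api": "servo_tool", "payload": {"moves": [[0, 0.001, 0.005, 0], [0, 0.001, 0.01, 0], [0, 0.001, 0.015, 0], [0, 0.001, 0.02, 0], [0, 0.001, 0.025, 0], [0, 0.001, 0.03, 0], [0, 0.001, 0.03, 0], [0, 0.001, 0.03, 0]]}}

```text
time: 7.08
position: [0.4924, 0.2463, 0.08]
tcp_rot: [[0.172, 0.985, 0.0], [0.985, -0.172, 0.001], [0.001, 0.0, -1.0]]
wrist_force: [7.1, 4.1, -3.4]
grip_width: 0.0151
finger_force: 58.7
```

Run:
```python
from h import *
s=ctrl.read_state();print(s['position'],s['wrist_force'],s['wrist_torque'],s['qpos'])
```

```text
[0.49243764 0.24631538 0.08000281] [ 7.06432561  4.05314879 -3.36112175] [ 1.0811231  -1.63078789 -0.02939658] [-0.07779064  0.54418559 -0.5585935   1.90345447  0.3908555   0.80256399
 -1.02027457]
```

Request:
{"api": "servo_tool", "payload": {"moves": [[0.0005, 0.0005, 0.001, 0], [0.0005, 0.0005, 0.002, 0], [0.0005, 0.0005, 0.003, 0], [0.0005, 0.0005, 0.004, 0], [0.0005, 0.0005, 0.004, 0]]}}

```text
time: 7.5
position: [0.4927, 0.2466, 0.0797]
tcp_rot: [[0.172, 0.985, 0.001], [0.985, -0.172, -0.0], [-0.0, 0.001, -1.0]]
wrist_force: [-7.0, -3.5, 36.0]
grip_width: 0.0151
finger_force: 64.5
```

Request:
{"api": "servo_tool", "payload": {"moves": [[-0.0003, -0.0003, -0.003, 0.01], [-0.0003, -0.0005, -0.003, 0.03], [-0.0003, -0.0007, -0.003, 0.05], [-0.0003, -0.0009, -0.003, 0.075], [-0.0002, -0.0011, -0.003, 0.1], [-0.0001, -0.0013, -0.003, 0.125], [0, -0.0015, -0.003, 0.15], [0.0002, -0.0017, -0.003, 0.175], [0.0004, -0.0018, -0.003, 0.2], [0.0004, -0.0018, -0.003, 0.2]]}}

```text
time: 8.33
position: [0.492, 0.2471, 0.08]
tcp_rot: [[0.722, 0.692, 0.001], [0.692, -0.722, 0.001], [0.001, 0.0, -1.0]]
wrist_force: [5.5, 2.2, 2.0]
grip_width: 0.015
finger_force: 60.1
```

Run:
```python
from h import *
s=ctrl.read_state();print(s['position'],s['wrist_force'],s['wrist_torque'],s['qpos']);go(*s['position'],80-74.5)
```

```text
[0.4920485  0.24710627 0.080009  ] [5.47425088 2.19472633 1.99631686] [ 0.75986999 -1.24583083 -0.01660758] [-0.19412568  0.51383078 -0.41010969  1.90777835  0.28373728  0.77526181
 -1.56735316]
shift [0. 0. 0.] turn 0.2128 cur yaw 43.81 rows 0.0 5.350268632835232
```

Request:
{"api": "servo_tool", "payload": {"moves": [[0.0005, -0.0002, 0, 0.02], [0.001, -0.0005, 0, 0.045], [0.001, -0.0007, 0, 0.07], [0.001, -0.0009, 0, 0.095], [0.0012, -0.0011, 0, 0.12], [0.0014, -0.0013, 0, 0.145], [0.0015, -0.0014, 0, 0.17], [0.0016, -0.0016, 0, 0.19], [0.0016, -0.0016, 0, 0.205], [0.0016, -0.0016, 0, 0.205]]}}

```text
time: 9.17
position: [0.4921, 0.2478, 0.0799]
tcp_rot: [[0.993, 0.122, 0.001], [0.122, -0.993, 0.0], [0.001, -0.0, -1.0]]
wrist_force: [5.0, 2.1, 3.0]
grip_width: 0.0147
finger_force: 60.3
```

Run:
```python
from h import *
s=ctrl.read_state();print(s['position'],s['wrist_force'],s['wrist_torque'],s['qpos']);go(*s['position'],80-74.5)
```

```text
[0.49211776 0.24782548 0.07994111] [4.96500379 2.05361303 3.00379198] [ 0.25676323 -1.20520825  0.04767267] [-0.31513714  0.49449173 -0.25873682  1.91070088  0.17812176  0.75745805
 -2.12256563]
shift [0. 0. 0.] turn 0.0083 cur yaw 7.0 rows 0.0 0.2097771383279239
```

Keep turning gently, watching for the stop torque.

Request:
{"api": "servo_tool", "payload": {"moves": [[0.0002, 0, 0, 0.01], [0.0002, 0, 0, 0.02], [0.0002, 0, 0, 0.03], [0.0002, 0, 0, 0.03], [0.0002, 0, 0, 0.03]]}}

```text
time: 9.58
position: [0.4922, 0.2479, 0.0799]
tcp_rot: [[0.999, 0.032, 0.001], [0.032, -0.999, 0.0], [0.001, -0.0, -1.0]]
wrist_force: [5.8, 1.4, 5.1]
grip_width: 0.0148
finger_force: 60.8
```

Run:
```python
from h import *
s=ctrl.read_state();print(s['position'],s['wrist_force'],s['wrist_torque'],s['finger_force']);go(*s['position'],80-74.5)
```

```text
[0.49218443 0.24790862 0.07994979] [5.8125379  1.36810417 5.08480247] [ 0.31249381 -1.20622755  0.79940241] 60.82771182060242
shift [0. 0. 0.] turn -0.0203 cur yaw 1.84 rows 0.0 0.5114389696602599
```

Request:
{"api": "servo_tool", "payload": {"moves": [[0.0004, 0, 0, 0.006], [0.0004, 0, 0, 0.012], [0.0004, 0, 0, 0.012]]}}

```text
time: 9.83
position: [0.4922, 0.2479, 0.0799]
tcp_rot: [[1.0, -0.006, 0.001], [-0.006, -1.0, -0.0], [0.001, 0.0, -1.0]]
wrist_force: [4.8, 1.0, 5.3]
grip_width: 0.0149
finger_force: 63.4
```

Run:
```python
from h import *
s=ctrl.read_state();print(s['position'],s['wrist_force'],s['wrist_torque'],s['finger_force']);go(*s['position'],80-74.5)
```

```text
[0.49220902 0.24791651 0.07993929] [4.84548902 1.04233915 5.27645171] [ 0.23610475 -0.8799754   1.25462101] 63.42518448829651
shift [0. 0. 0.] turn -0.0325 cur yaw -0.35 rows 0.0 0.8175614540307472
```

Request:
{"api": "servo_tool", "payload": {"moves": [[0, 0, 0, 0], [0, 0, 0, 0], [0, 0, 0, 0], [0, 0, 0, 0], [0, 0, 0, 0], [0, 0, 0, 0]], "jaw": 1}}

```text
time: 10.33
position: [0.4919, 0.2476, 0.0797]
tcp_rot: [[1.0, -0.006, -0.0], [-0.006, -1.0, -0.0], [-0.0, 0.0, -1.0]]
wrist_force: [-0.1, 0.3, 0.6]
grip_width: 0.0849
finger_force: 0.0
```

Request:
{"api": "servo_tool", "payload": {"moves": [[0, 0, -0.02, 0], [0, 0, -0.06, 0], [0, 0, -0.12, 0], [0, 0, -0.18, 0], [0, 0, -0.24, 0], [0, 0, -0.3, 0], [0, 0, -0.3, 0], [0, 0, -0.3, 0]]}}

```text
time: 11.0
position: [0.4926, 0.2481, 0.232]
tcp_rot: [[1.0, -0.006, 0.003], [-0.006, -1.0, 0.001], [0.003, -0.001, -1.0]]
wrist_force: [0.6, -0.2, -0.5]
grip_width: 0.0857
finger_force: 0.0
```

Run:
```python
from h import *
c=cam('wrist','w4');u,v=proj(c,[[.493,.247,.104]])[0];print(u,v)
bar(c,.104,(int(u)-60,int(v)-70,int(u)+35,int(v)+70))
```

```text
256.7320039632949 183.39961945323458
[ 245  141   24   79 1254] ((256.4634094238281, 180.1707305908203), (78.40638732910156, 16.56473159790039), 83.6598129272461) centre [0.4948 0.2471 0.104 ] yaw -173.75325455195568 size 0.015051753826367593 0.07556757571054143
```

View pics/w4.png

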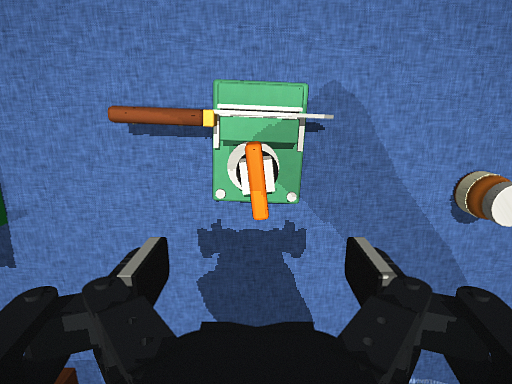

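Request:
{"api": "servo_tool", "payload": {"moves": [[0, 0, 0.05, 0], [0, 0, 0.1, 0], [0, 0, 0.15, 0], [0, 0, 0.19, 0], [0, 0, 0.22, 0], [0, 0, 0.235, 0], [0, 0, 0.235, 0], [0, 0, 0.235, 0]], "jaw": 0}}

```text
time: 11.72
position: [0.4918, 0.2477, 0.1122]
tcp_rot: [[1.0, -0.006, -0.001], [-0.006, -1.0, -0.0], [-0.001, 0.0, -1.0]]
wrist_force: [0.5, 0.6, 0.3]
grip_width: 0.0002
finger_force: 0.0
```

Request:
{"api": "servo_tool", "payload": {"moves": [[0, 0, 0.004, 0], [0, 0, 0.008, 0], [0, 0, 0.012, 0], [0, 0, 0.014, 0], [0, 0, 0.016, 0], [0, 0, 0.016, 0]]}}

```text
time: 12.22
position: [0.4919, 0.2478, 0.1042]
tcp_rot: [[1.0, -0.006, -0.0], [-0.006, -1.0, 0.0], [-0.0, -0.0, -1.0]]
wrist_force: [0.2, 0.2, -1.0]
grip_width: 0.0001
finger_force: 0.0
```

Request:
{"api": "servo_tool", "payload": {"moves": [[0, 0, -0.03, 0], [0, 0, -0.08, 0], [0, 0, -0.14, 0], [0, 0, -0.2, 0], [0, 0, -0.2, 0], [0, 0, -0.2, 0], [0, 0, -0.2, 0]]}}

```text
time: 12.8
position: [0.4918, 0.2475, 0.2039]
tcp_rot: [[1.0, -0.007, -0.0], [-0.007, -1.0, -0.0], [-0.0, 0.0, -1.0]]
wrist_force: [-0.5, -0.4, -0.2]
grip_width: 0.0001
finger_force: 0.0
```

```bash
python3 -c "
from plant import ctrl
print(ctrl.job_done())"
```

```text
the job is handed in; nothing more can be done
None
```

I seated the handle on the spindle, turned it clockwise until the torque rose sharply (taken as the end stop; the spindle angle itself can't be read), let go, and handed the job in at about 13 s; no verdict came back.

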